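# Load a ball bearing in a self-centring holder

## Robot

A 6-joint arm with a two-finger parallel gripper is mounted at the origin on a cart in front of the work surface, level with it; the furniture and walls round the work are solid. World frame = base frame: x ahead of the robot, y to its left, z up, the work surface at z = 0. Lengths are in mm, angles in degrees, forces in N, time in s.
With the tool pointing down it reaches from about 300 to 850 mm from the base axis. Payload 4.2 kg.
Tool frame: the origin (TCP) lies midway between the tips of the shut fingers; the grasp point (between the pads) lies 19 mm behind it; z points along the fingers, y is the line along which they close (so a half turn about z gives the same grasp; the last joint's range is limited). The gripper opens to 91 mm and grips with 3 to 60 N. Pads are 32 mm wide; open, the fingers measure 118 mm over their backs; the gripper's body (76 mm by 178 mm) begins 60 mm behind the grasp point.
Start: joints at [68.583, 18.312, 89.639, -0, 72.044, -1.146], TCP at [199.222, 539.405, 178.776] pointing down, gripper open.
Joint ranges: [-177.97, 177.97], [-48.28, 115.42], [12.27, 149.76], [-77.06, 257.06], [2.81, 150.46], [-146.56, 146.56]. Speed limits (degrees/s): [147.25, 147.25, 180, 180, 180, 180].

## Interface

Orientations are given as [roll, pitch, yaw] about the fixed x, y, z axes, in that order (R = Rz(yaw) Ry(pitch) Rx(roll)).
In Python, from workcell import env gives the robot as it stands.
- The arm moves only by the shell command python3 -m jog 'ROWS' [FORCE]. ROWS is a JSON object of lists of equal length, an entry for each row: "jaw": the finger opening in mm, from 0 to 91.2; "slide": the shift along the tool's x, y, z in units of 30 mm (1.0 is 30 mm), a list of three; "spin": the turn about the tool's z in units of 8 degrees (1.0 is 8 degrees). In form: {"jaw": [jaw, ...], "slide": [[dx, dy, dz], ...], "spin": [spin, ...]}. A call has 1 to 10 rows; each row shifts and turns the commanded pose from where the row before left it, along the tool's axes as they then stand; what a row does not reach is not made up. A row lasts 1/10 s, in which the tool goes at most 50 mm and 8.59 degrees, less where a joint would pass 70% of its speed; a pose out of reach is approached as far as the arm can. A call is refused whole if a number of a shift passes 1 or a number of a turn 1, either way. A call with a gripper value outside its range is refused whole. The fingers move at their own pace and stop on an object; FORCE is the grip in N (left out, the last holds). Time passes only in rows, so rows that do not move let the fingers close. It gives the time, the measured TCP pose, the force, the opening and the grip force at its end, in the units of the state.
- env.state(): the state, without advancing time (a new reading comes with each control period).
- env.grab_frame(name): name is "scene" or "top" or "wrist"; returns the picture (384x512x3 uint8, red, green, blue); there is no depth.
- env.camera_model(name): a dict with "fx", "fy", "cx", "cy" (pixels), "camera_from_world" (4x4, takes a point from world to camera coordinates). Camera axes: x right, y up, looking along -z (the intrinsics and any distortion apply to the point x, -y, -z); pixel columns grow to the right and rows downward; lengths in mm; the calibration is good to about 2 mm. A picture is of the moment at which its call begins: read the wrist's pose just before it. camera_model takes no time and is no camera call; for the wrist camera it gives the pose at the moment of the call.
- env.job_done(): hands the job in; it is judged then, once.
The state is a dict: "time_s": time; "qpos": joint angles; "qvel": joint speeds; "effort": joint torques, N m; "ee_pos": TCP position; "ee_rot": TCP orientation; "force": force on the tool from outside, world axes, zero at the start; "torque": the same for the moment, N m; "gripper_width": finger opening in mm; "gripper_force": force on a finger pad.
Only numpy, scipy, OpenCV 4.12 (cv2) and the standard library are available. Lean on these libraries where they do the work, as an engineer would, in place of code of your own. Each camera call takes 0.05 s, during which the arm holds its last target. There are 200 camera calls.

## Task

Get the ball bearing ready for having its shaft pressed in: slide the jaws of the self-centring holder open by the handle, lay the bearing flat on the round pad between them, then slide the jaws shut so that they hold it snugly, centred, with no edge past the pad. Close them gently, by feel: they must keep their hold when you let go but never squeeze hard, and the other things on the bench stay where they are.

Things in the scene. Friction and masses are not known exactly. Their poses are not given: they have to be found in the camera images.
- ball_bearing: the ball bearing, a round ring 52 mm in diameter and 16 mm high with a pale outer ring, a red seal and a dark bore, 0.13 kg; origin at the centre of its underside, z up along its axis. It lies flat on the bench.
- pad (a point): centre of the top of the round steel support pad in the middle of the holder, 56 mm in diameter, 40 mm above the bench. Axes of the holder: x along the line on which the jaws slide, with the handle on the -x side; y across it; z up. The jaws are 90 degree V-plates on carriages, one on each side along x, 52 mm wide, 43 to 54 mm above the bench; they run just over the pad, geared to move alike.
- holder: the self-centring holder with both jaws, without the pad: grey base fixed to the bench, 236 (x) by 88 by 18 mm, end plates at x = -110 and 110 mm, 44 mm high; origin on the bench under the pad. Jaws start nearly shut; each opens 22 mm, ample for the bearing, and from fully open shuts at least 8 mm before touching it. Jaws have a stiff slide: it stays where it is left.
- handle (a point): grip point of the upright black handle on the -x jaw: a tab 12 mm thick along x, 24 mm wide, from 35 mm below to 11 mm above this point; axes as the pad's. Where it is clamped on its jaw differs by up to 14 mm, unmeasured. Pulled to -x it opens both jaws equally, pushed to +x shuts them. About 10 N moves it; more goes into the bearing: 6 to 10 N more is snug and stays on, 16 N too hard.
- hexkey_set: bystander: red hex key set, 28 x 95 x 23 mm, origin at the centre of its underside
- tape_blue: bystander: flat blue roll of tape, 62 mm in diameter, 19 mm high, origin at the centre of its underside
- wax: bystander: round yellow tin, 77 mm in diameter, 34 mm high, origin at the centre of its underside
- oil: bystander: black bottle with a pale spout, 54 mm in diameter, 170 mm high, to the right of the holder; origin at the centre of its underside

How it is judged:
By the outcome, as a careful person would: the job done as asked, in the order asked, and still so for the second after the job is handed in, with the robot touching nothing.
It also fails if it takes over 70 s, if anything falls off the work surface, if the arm or the gripper's body presses on something with over 40 N, if the wrist force passes 120 N, or if a joint passes its speed limit or range.

## Working session

There is one attempt and no reset: what is moved stays moved. The work goes in short steps, Python scripts to look and compute and a shell command to move; the robot and the scene stay as the last step left them, time stands still between calls to the robot, and variables do not carry over. Pictures are saved under pics/ and viewed, at most 10 in all, crops included, and the job is handed in when it is done.

```bash
mkdir -p pics
python3 - <<'E'
from workcell import env
import cv2, numpy as np
s=env.state();print({k:np.round(v,2) for k,v in s.items()})
for n in("scene","top"):
    f=env.grab_frame(n);cv2.imwrite(f"pics/{n}0.png",cv2.resize(f[:,:,::-1],(800,600),interpolation=cv2.INTER_CUBIC))
    m=env.camera_model(n);print(n,m)
E
```

```text
{'time_s': np.float64(0.0), 'qpos': array([68.58, 18.35, 89.71, -0.  , 72.04, -1.15]), 'qvel': array([ 0.08,  0.03, -0.04, -0.01,  0.07, -0.09]), 'effort': array([ -0.  , -41.25, -23.2 ,   0.07,   0.05,  -0.  ]), 'ee_pos': array([199.02, 538.86, 177.92]), 'ee_rot': array([-179.9 ,    0.  ,  159.73]), 'force': array([-0.01,  0.93, -0.  ]), 'torque': array([ 0.01,  0.02, -0.01]), 'gripper_force': np.float64(0.0), 'gripper_width': np.float64(91.22)}
scene {'fx': 379.959853878087, 'fy': 379.959853878087, 'cx': 258.3687703270557, 'cy': 195.85060571983828, 'camera_from_world': array([[ 6.86187782e-01, -7.27407610e-01, -4.94944242e-03,
        -4.34239344e+02],
       [ 4.33298614e-01,  4.03260798e-01,  8.05998164e-01,
        -2.16701831e+02],
       [-5.84293282e-01, -5.55210679e-01,  5.91897342e-01,
        -1.16464668e+03],
       [ 0.00000000e+00,  0.00000000e+00,  0.00000000e+00,
         1.00000000e+00]])}
top {'fx': 479.4746879820981, 'fy': 479.4746879820981, 'cx': 253.62100105723277, 'cy': 186.32326099213475, 'camera_from_world': array([[-4.11052297e-02, -9.99133382e-01, -6.54566791e-03,
        -1.31325590e+02],
       [ 9.70273144e-01, -4.14799392e-02,  2.38431209e-01,
        -5.21606935e+02],
       [-2.38496094e-01,  3.44968384e-03,  9.71137329e-01,
        -1.33352285e+03],
       [ 0.00000000e+00,  0.00000000e+00,  0.00000000e+00,
         1.00000000e+00]])}
```

View pics/scene0.png

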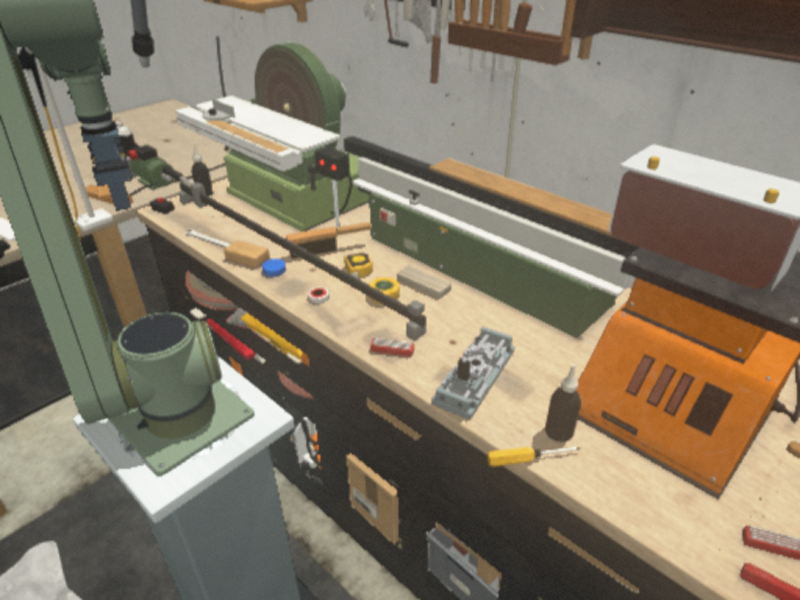

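View pics/top0.png

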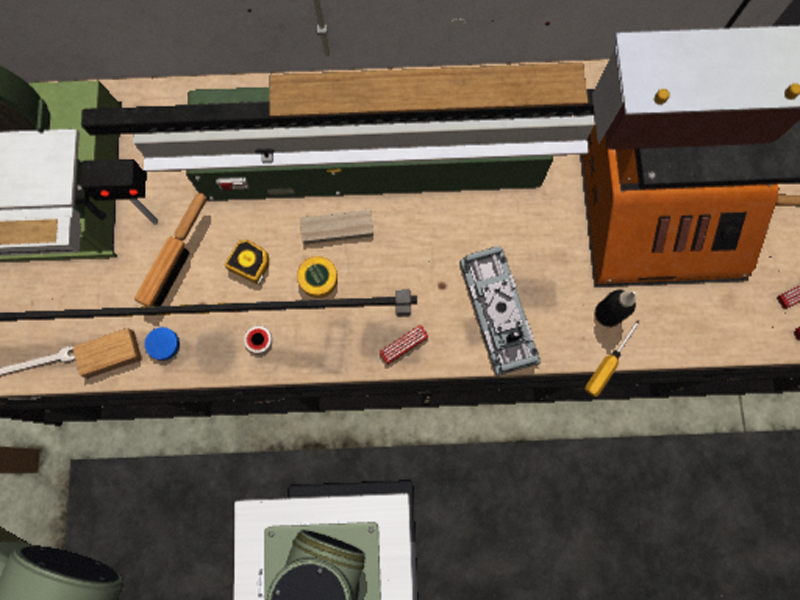

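The scene view shows the bearing at (318,295), the holder at (475,370) and its black handle at (464,370). In the top view the bearing is at (257,340), the holder at (500,308) and the handle at (514,338). I'll enlarge both regions.

```bash
cat > h.py <<'E'
from workcell import env
import cv2, numpy as np
from scipy.optimize import least_squares
def proj(m,p):
    c=m["camera_from_world"]@np.append(p,1); return np.array([m["cx"]+m["fx"]*c[0]/-c[2], m["cy"]-m["fy"]*c[1]/-c[2]])
def tri(obs):
    r=least_squares(lambda p:np.concatenate([proj(m,p)-u for m,u in obs]),[500,0,20]); return r.x,np.abs(r.fun).max()
def onz(m,u,z):
    d=np.array([(u[0]-m["cx"])/m["fx"],-(u[1]-m["cy"])/m["fy"],-1]);R=m["camera_from_world"][:3,:3];t=m["camera_from_world"][:3,3]
    o=-R.T@t;d=R.T@d;return o+d*(z-o[2])/d[2]
E
python3 - <<'E'
from h import *
t=cv2.imread('pics/top0.png');s=cv2.imread('pics/scene0.png')
def c(i,x,y,w,h): return cv2.resize(i[y:y+h,x:x+w],(400,300),interpolation=cv2.INTER_CUBIC)
cv2.imwrite('pics/c0.png',np.vstack([np.hstack([c(t,410,240,180,135),c(t,217,310,80,60)]),np.hstack([c(s,400,320,140,105),c(s,278,265,80,60)])]))
E
```

```text
(no output)
```

View pics/c0.png

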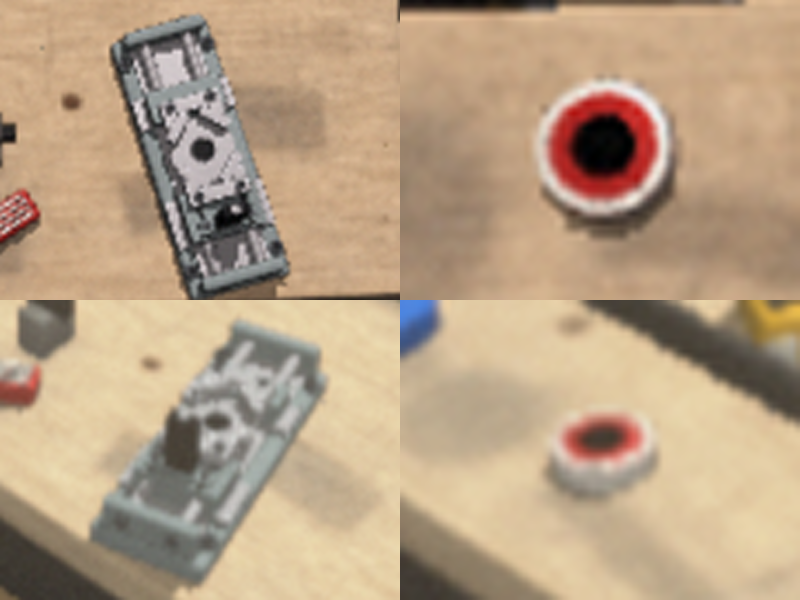

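Run:
```python
from h import *
T=env.camera_model("top");S=env.camera_model("scene")
t=lambda x,y,ox=410,oy=240,k=400/180:(np.array([ox+x/k,oy+y/k])+.5)/1.5625-.5
s=lambda x,y,ox=400,oy=320,k=400/140:(np.array([ox+x/k,oy+(y-300)/k])+.5)/1.5625-.5
P=dict(bear=(t(205,147,217,310,5),s(202,438,278,265,5)),pad=(t(203,150),s(218,422)),handle=(t(233,208),s(183,412)))
for k,(a,b) in P.items(): print(k,*tri([(T,a),(S,b)]),onz(T,a,16),onz(T,a,40),onz(S,b,40))
a=onz(T,t(162,30),44);b=onz(T,t(238,277),44);print(a,b,(a+b)/2,np.hypot(*(a-b)[:2]),np.degrees(np.arctan2(*(a-b)[1::-1])))
```

```text
bear [444.28643068 114.0328373   15.43429981] 0.18496609693696087 [444.53341905 113.6989943   16.        ] [440.05234755 109.21661568  40.        ] [422.40569083  85.67939848  40.        ]
pad [ 481.5583027  -348.94489716   39.78346714] 0.048063683354826026 [ 486.81873939 -352.49934488   16.        ] [ 481.61409028 -349.00423443   40.        ] [ 481.20225944 -349.00653061   40.        ]
handle [ 420.58389175 -361.34998301   96.12182347] 0.02933091400205967 [ 435.06270632 -374.31758845   16.        ] [ 430.74369569 -370.44912875   40.        ] [ 472.46949838 -323.64905795   40.        ]
[ 587.73742062 -321.08409519   44.        ] [ 371.86829625 -369.37020351   44.        ] [ 479.80285844 -345.22714935   44.        ] 221.20358747790635 12.608504081973734
```

```bash
python3 -m jog '{"jaw":[91,91,91],"slide":[[-0.5,-0.4,0],[-0.97,-0.8,0],[-0.97,-0.8,0]],"spin":[0,0,0]}' 30
```

```text
time_s: 0.4
ee_pos: [247.6, 455.8, 178.2]
ee_rot: [-179.9, 0.0, 159.8]
force: [0.4, 0.2, 0.4]
gripper_width: 91.1
gripper_force: 0.0
```

```bash
python3 -m jog '{"jaw":[91,91,91,91,91,91,91,91,91,91],"slide":[[-1,-0.83,0],[-1,-0.83,0],[-1,-0.83,0],[-1,-0.83,0],[-1,-0.83,0],[-1,-0.83,0],[-1,-0.83,0],[-1,-0.83,0],[-1,-0.83,0],[-1,-0.83,0]],"spin":[0,0,0,0,0,0,0,0,0,0]}'
python3 - <<'E'
from h import *
m=env.camera_model("wrist");s=env.state();f=env.grab_frame("wrist")
print(s["ee_pos"],proj(m,[444.3,114,16]),proj(m,[481,-348,40]));np.save('w0.npy',m["camera_from_world"]);print(m["fx"],m["cx"],m["cy"],m["camera_from_world"])
g=cv2.cvtColor(f,cv2.COLOR_RGB2HSV);r=((g[:,:,1]>150)&((g[:,:,0]<8)|(g[:,:,0]>172))&(g[:,:,2]>80)).astype('uint8')
n,l,st,c=cv2.connectedComponentsWithStats(r)
for i in range(1,n):
    if st[i,4]>300: print(st[i],c[i])
cv2.imwrite('pics/w0.png',f[:,:,::-1])
E
```

```text
time_s: 1.4
ee_pos: [442.1, 117.7, 178.7]
ee_rot: [-180.0, -0.0, 159.7]
force: [-0.7, 0.2, 0.2]
gripper_width: 91.0
gripper_force: 0.0
[442.09105755 117.74602913 178.65987914] [248.45022987 174.40305671] [-58.03490897 316.87810617]
290.61195568946073 250.39585777614093 191.11162608795635 [[ 3.46091457e-01  9.38198927e-01 -1.86447204e-03 -2.63195327e+02]
 [-9.09748616e-01  3.35109420e-01 -2.45069649e-01  3.91406906e+02]
 [-2.29299280e-01  8.65127128e-02  9.69503683e-01 -2.97219216e+02]
 [ 0.00000000e+00  0.00000000e+00  0.00000000e+00  1.00000000e+00]]
[235 166  26  24 316] [247.34177215 177.49367089]
```

View pics/w0.png

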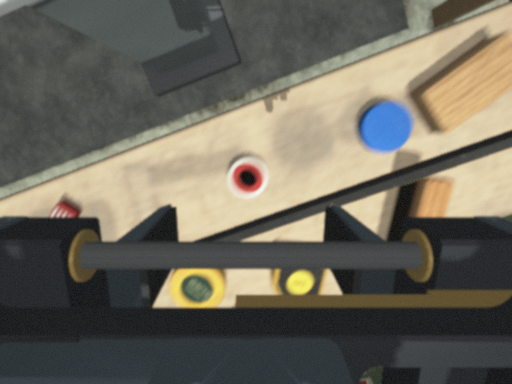

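The wrist view shows the bearing at (248,177), within about 3 mm of the triangulated position. The blue tape is at (386,126) and well clear. I'm going to the handle now.

```bash
python3 -m jog '{"jaw":[91,91,91,91,91,91,91,91],"slide":[[0,0,0],[0,0,0],[0,0,0],[0,0,0],[0,0,0],[0,0,0],[0,0,0],[0,0,0]],"spin":[0.89,0.89,0.89,0.9,0.9,0.89,0.89,0.89]}'
python3 -m jog '{"jaw":[91,91,91,91,91,91,91,91,91,91],"slide":[[-1,-0.27,0],[-1,-0.27,0],[-1,-0.27,0],[-1,-0.27,0],[-1,-0.27,0],[-1,-0.27,0],[-1,-0.27,0],[-1,-0.27,0],[-1,-0.27,0],[-1,-0.27,0]],"spin":[0,0,0,0,0,0,0,0,0,0]}'
python3 -m jog '{"jaw":[91,91,91,91,91,91],"slide":[[-1,-0.27,0],[-1,-0.27,0],[-1,-0.27,0],[-1,-0.27,0],[-1,-0.27,0],[-0.4,-0.1,0]],"spin":[0,0,0,0,0,0]}'
cat >> h.py <<'E'
def look(tag,pts={}):
    m=env.camera_model("wrist");s=env.state();f=env.grab_frame("wrist")
    print(s["time_s"],np.round(s["ee_pos"],1),np.round(s["ee_rot"],1),np.round(s["force"],1))
    np.savez(tag+'.npz',**m)
    for k,p in pts.items(): print(k,np.round(proj(m,p),1))
    cv2.imwrite(f'pics/{tag}.png',f[:,:,::-1]); return m,f
E
python3 -c "
from h import *
look('w1',dict(pad=[481,-348,40],handle=[420.6,-361.3,96]))"
```

```text
time_s: 2.25
ee_pos: [441.4, 119.5, 178.5]
ee_rot: [-179.9, 0.0, 102.3]
force: [0.1, 0.2, -0.5]
gripper_width: 91.0
gripper_force: 0.0
time_s: 3.25
ee_pos: [427.4, -191.6, 178.6]
ee_rot: [-180.0, -0.0, 102.6]
force: [0.1, -0.0, 0.3]
gripper_width: 91.1
gripper_force: 0.0
time_s: 3.85
ee_pos: [420.4, -360.1, 178.3]
ee_rot: [-180.0, 0.0, 102.5]
force: [-0.0, 1.0, -0.3]
gripper_width: 90.8
gripper_force: 0.0
3.85 [ 420.4 -360.1  178.3] [-180.     0.   102.5] [-0.   1.  -0.3]
pad [300.9 176.9]
handle [249.3 187.8]
```

View pics/w1.png

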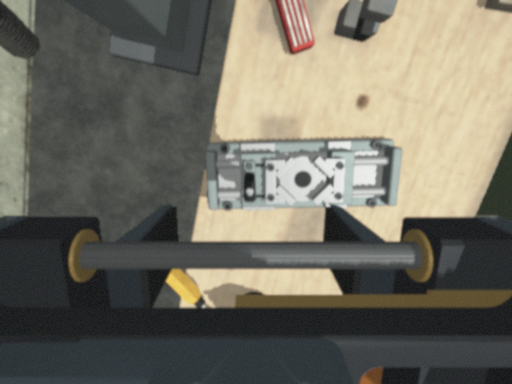

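Wrist view: pad hole at about (303,180), handle top at about (250,183), and the holder tilted slightly. I'll take an enlarged crop for yaw and handle.

```bash
python3 -c "
import cv2
i=cv2.imread('pics/w1.png')[128:218,202:408];cv2.imwrite('pics/w1c.png',cv2.resize(i,(788,344),interpolation=cv2.INTER_CUBIC))"
```

```text
(no output)
```

View pics/w1c.png

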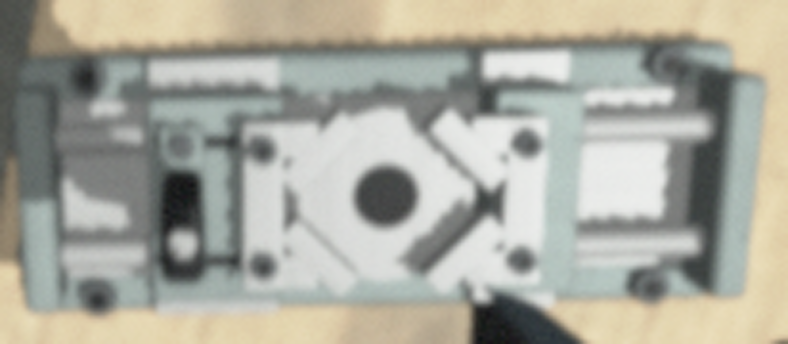

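Run:
```python
from h import *
W=dict(np.load('w1.npz'));T=env.camera_model("top");S=env.camera_model("scene")
t=lambda x,y,ox=410,oy=240,k=400/180:(np.array([ox+x/k,oy+y/k])+.5)/1.5625-.5
s=lambda x,y,ox=400,oy=320,k=400/140:(np.array([ox+x/k,oy+(y-300)/k])+.5)/1.5625-.5
w=lambda x,y:np.array([202+(x+.5)/3.825-.5,128+(y+.5)/3.825-.5])
for k,(a,b,c) in dict(pad=(t(203,150),s(218,422),w(386,196)),handle=(t(233,208),s(183,412),w(183,225))).items():
    print(k,tri([(T,a),(S,b),(W,c)]),tri([(T,a),(W,c)]),tri([(S,b),(W,c)]),onz(W,c,40 if k=='pad' else 96))
for p,q,z in(((87,75),(667,62),18),((98,296),(652,285),18),((262,150),(526,143),54),((262,266),(520,259),54)):
    a,b=onz(W,w(*p),z),onz(W,w(*q),z);d=b-a;print(np.degrees(np.arctan2(d[1],d[0])),np.hypot(*d[:2]),(a+b)/2)
m0=dict(W);m0["camera_from_world"]=np.load('w0.npy')
B=(np.array([217+41,310+29.4])+.5)/1.5625-.5
print('bear',onz(m0,(248,177),16),tri([(T,B),(m0,(248,177))]))
```

```text
pad (array([ 483.13587672, -349.63098862,   39.77369033]), np.float64(0.5163295784535649)) (array([ 470.1069577 , -340.09698407,   99.32442042]), np.float64(0.46636635602382626)) (array([ 483.3684056 , -349.72135858,   39.72225971]), np.float64(0.581617425831439)) [ 483.51585039 -349.86378481   40.        ]
handle (array([ 420.58944657, -360.32901472,   95.16184358]), np.float64(0.43180207440667573)) (array([ 420.72074429, -360.95704652,   92.12685923]), np.float64(0.3698029993826708)) (array([ 420.56995804, -360.17291771,   95.17012924]), np.float64(0.29444925308979464)) [ 420.45756289 -359.90536223   96.        ]
13.802390327032422 188.87374209549108 [ 474.38194987 -313.16638538   18.        ]
13.727035435514496 189.66656860425192 [ 493.19819002 -386.30136516   18.        ]
14.066644270855306 78.82982306692965 [ 478.76369428 -332.4406039    54.        ]
14.150732224552929 79.0891812359496 [ 487.26740903 -367.36469206   54.        ]
bear [447.29004601 112.27253877  16.        ] (array([445.82484405, 112.72758172,  21.57682893]), np.float64(0.7760958061158192))
```

```bash
python3 -m jog '{"jaw":[91,91,91,91,91,91],"slide":[[-0.05,0,0.5],[0,0,0.8],[0,0,0.9],[0,0,0.9],[0,0,0.6],[0,0,0]],"spin":[-0.17,0,0,0,0,0]}'
python3 -m jog '{"jaw":[0,0,0,0,0,0,0,0,0,0],"slide":[[0,0,0],[0,0,0],[0,0,0],[0,0,0],[0,0,0],[0,0,0],[0,0,0],[0,0,0],[0,0,0],[0,0,0]],"spin":[0,0,0,0,0,0,0,0,0,0]}' 15
```

```text
time_s: 4.5
ee_pos: [419.9, -356.5, 65.3]
ee_rot: [-179.8, -0.3, 104.0]
force: [0.6, -0.2, -0.7]
gripper_width: 91.2
gripper_force: 0.0
time_s: 5.5
ee_pos: [422.0, -359.2, 67.7]
ee_rot: [180.0, -0.0, 104.0]
force: [0.4, -0.4, 0.1]
gripper_width: 14.0
gripper_force: 0.0
```

```bash
python3 -m jog '{"jaw":[0,0,0,0],"slide":[[0,0,0],[0,0,0],[0,0,0],[0,0,0]],"spin":[0,0,0,0]}' 30
```

```text
time_s: 5.9
ee_pos: [421.9, -359.2, 67.7]
ee_rot: [180.0, -0.0, 104.0]
force: [-0.7, 0.5, -0.3]
gripper_width: 0.4
gripper_force: 0.0
```

The fingers shut on nothing, so I need to look.

Run:
```python
from h import *
T=env.camera_model("top");S=env.camera_model("scene")
p=env.state()["ee_pos"];o=[]
for n,m,r in(("top",T,(262,153,115,86)),("scene",S,(256,190,96,72))):
    f=env.grab_frame(n);print(n,proj(m,p));x,y,w,h=r
    o.append(cv2.resize(f[y:y+h,x:x+w,::-1],(400,300),interpolation=cv2.INTER_CUBIC))
W,f=look('w2'); o.append(cv2.resize(f[:,:,::-1],(400,300)))
print(proj(W,p))
cv2.imwrite('pics/c2.png',np.vstack([np.hstack(o[:2]),np.hstack([o[2],o[2]*0])]))
```

```text
top [327.07155432 214.74091362]
scene [296.07174888 236.12145165]
6.0 [ 421.9 -359.3   67.7] [180.  -0. 104.] [ 0.7 -0.3  0.3]
[248.85507043 212.21643916]
```

View pics/c2.png

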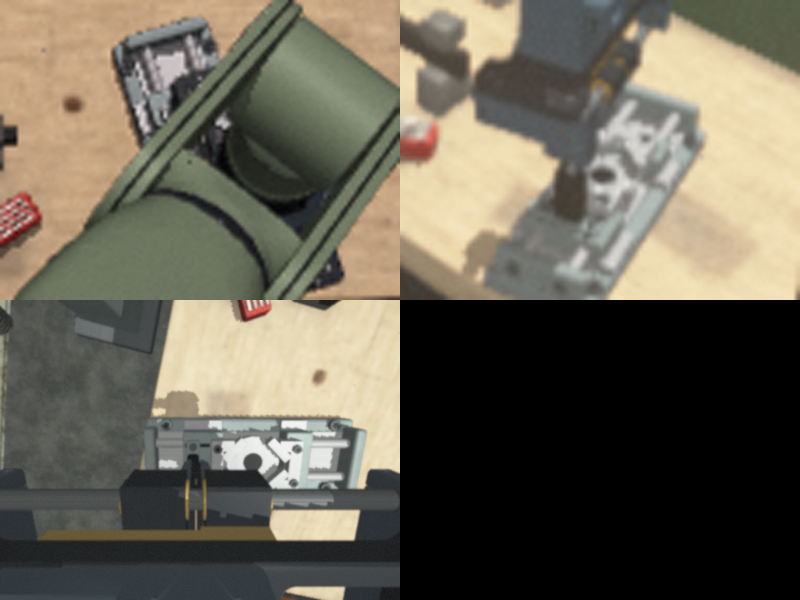

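The scene view (575,165–215) shows the handle in front of and below the fingertips, so its top is lower than my estimate. I had mistaken a side face for its top. I'll solve the tab as a box.

```bash
python3 - <<'E'
from h import *
W=dict(np.load('w1.npz'));T=env.camera_model("top");S=env.camera_model("scene")
a=np.radians(13.9);ex=np.array([np.cos(a),np.sin(a),0]);ey=np.array([-ex[1],ex[0],0]);pad=np.array([483.3,-349.8,0])
ot=lambda p:((p+.5)*1.5625-.5-[410,240])*400/180
os=lambda p:((p+.5)*1.5625-.5-[400,320])*400/140+[0,300]
ow=lambda p:(p-[202,128]+.5)*3.825-.5
for hx in(-60,-64):
  for z in(60,75,90):
    b=[pad+ex*(hx+i*6)+ey*j*12+np.array([0,0,zz]) for zz in(z,z-46) for i in(-1,1) for j in(-1,1)]
    for n,m,o in(('top',T,ot),('scene',S,os),('wrist',W,ow)):
        q=np.array([o(proj(m,p)) for p in b]);print(hx,z,n,'topface',q[:4].min(0).round(),q[:4].max(0).round(),'bottom',q[4:].min(0).round(),q[4:].max(0).round())
E
python3 -m jog '{"jaw":[91,91,91,91,91,91,91,91],"slide":[[0,0,-0.6],[0,0,-0.6],[0,0,-0.3],[0,0,0],[0,0,0],[0,0,0],[0,0,0],[0,0,0]],"spin":[0,0,0,0,0,0,0,0]}'
```

```text
-60 60 top topface [214. 200.] [246. 222.] bottom [206. 210.] [237. 231.]
-60 60 scene topface [168. 439.] [207. 461.] bottom [165. 487.] [203. 509.]
-60 60 wrist topface [174. 174.] [216. 254.] bottom [176. 148.] [213. 219.]
-60 75 top topface [216. 196.] [248. 218.] bottom [209. 207.] [240. 228.]
-60 75 scene topface [169. 423.] [208. 445.] bottom [166. 472.] [204. 494.]
-60 75 wrist topface [174. 184.] [218. 267.] bottom [175. 156.] [214. 229.]
-60 90 top topface [219. 193.] [251. 215.] bottom [211. 203.] [243. 225.]
-60 90 scene topface [170. 407.] [210. 428.] bottom [167. 456.] [206. 478.]
-60 90 wrist topface [173. 195.] [219. 281.] bottom [175. 164.] [215. 241.]
-64 60 top topface [215. 204.] [247. 226.] bottom [208. 214.] [239. 235.]
-64 60 scene topface [166. 443.] [205. 464.] bottom [162. 490.] [201. 513.]
-64 60 wrist topface [161. 174.] [203. 254.] bottom [164. 149.] [201. 219.]
-64 75 top topface [218. 201.] [250. 223.] bottom [210. 211.] [241. 232.]
-64 75 scene topface [167. 426.] [206. 448.] bottom [164. 475.] [202. 497.]
-64 75 wrist topface [159. 184.] [204. 267.] bottom [163. 156.] [202. 230.]
-64 90 top topface [220. 197.] [253. 220.] bottom [212. 208.] [244. 229.]
-64 90 scene topface [168. 410.] [207. 432.] bottom [165. 459.] [203. 481.]
-64 90 wrist topface [158. 195.] [204. 282.] bottom [162. 165.] [202. 241.]
time_s: 6.85
ee_pos: [421.7, -359.0, 112.1]
ee_rot: [-180.0, -0.1, 104.0]
force: [0.5, 0.1, -1.0]
gripper_width: 61.5
gripper_force: 0.0
```

Run:
```python
from h import *
S=env.camera_model("scene")
P=dict(tcp=env.state()["ee_pos"],hnd=[420.7,-365.3,88])
f=env.grab_frame("scene");cv2.imwrite('pics/s3.png',f[:,:,::-1])
for k,p in P.items(): print(k,proj(S,p))
look('w3',P)
c=lambda i,x,y,w,h:cv2.resize(i[y:y+h,x:x+w],(400,300),interpolation=cv2.INTER_CUBIC)
w2=cv2.imread('pics/w2.png');w3=cv2.imread('pics/w3.png');s=f[:,:,::-1]
cv2.imwrite('pics/c3.png',np.vstack([np.hstack([c(s,262,205,64,48),c(s,252,180,96,72)]),np.hstack([c(w2,170,140,160,120),c(w3,170,120,160,120)])]))
```

```text
tcp [296.76018614 225.17760023]
hnd [297.73621761 232.28180486]
6.9 [ 421.7 -359.1  112.2] [-180.   -0.  104.] [ 0.4  0.1 -0.4]
tcp [248.8 212.1]
hnd [246.  209.6]
```

View pics/c3.png

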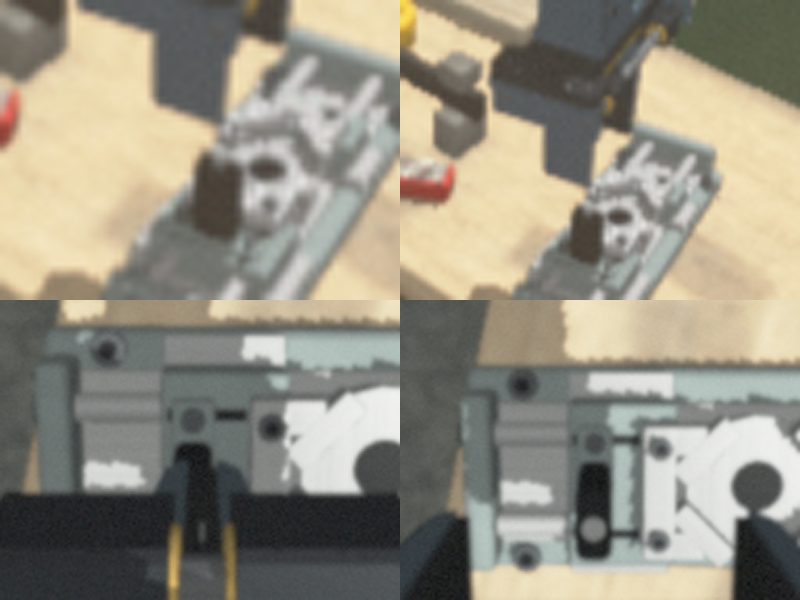

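```bash
python3 -m jog '{"jaw":[60,60,60,60,60,60],"slide":[[-0.2,-0.08,0.4],[0,0,0.5],[0,0,0.5],[0,0,0.27],[0,0,0],[0,0,0]],"spin":[0,0,0,0,0,0]}'
python3 -m jog '{"jaw":[25,20,15,12,10,8,8],"slide":[[0,0,0],[0,0,0],[0,0,0],[0,0,0],[0,0,0],[0,0,0],[0,0,0]],"spin":[0,0,0,0,0,0,0]}' 20
python3 -m jog '{"jaw":[8,8,8],"slide":[[0,0,0],[0,0,0],[0,0,0]],"spin":[0,0,0]}'
```

```text
time_s: 7.55
ee_pos: [421.2, -365.9, 62.6]
ee_rot: [180.0, 0.0, 104.0]
force: [-0.2, 0.1, 0.5]
gripper_width: 59.8
gripper_force: 0.0
time_s: 8.25
ee_pos: [421.1, -365.6, 62.6]
ee_rot: [180.0, -0.0, 104.0]
force: [0.0, 0.1, 0.2]
gripper_width: 8.9
gripper_force: 0.0
time_s: 8.55
ee_pos: [421.0, -365.6, 62.6]
ee_rot: [180.0, -0.0, 104.0]
force: [-0.5, -0.1, 0.3]
gripper_width: 8.0
gripper_force: 0.0
```

Run:
```python
from h import *
S=env.camera_model("scene")
tx=np.array([-.242,.970,0]);ty=np.array([.970,.242,0]);p=np.array([421.7,-359.1,112.2])
for sy in(-1,1):
  for h in(30.7,44):
    for k in(-16,16): print(sy,h,k,proj(S,p+sy*h*ty+k*tx).round(1))
f=env.grab_frame("scene");cv2.imwrite('pics/s4.png',f[:,:,::-1])
f=f.astype(int)
a=cv2.imread('pics/s3.png')[:,:,::-1].astype(int)
print('tcp',proj(S,env.state()["ee_pos"]))
for c in(294,296,298): print(c,[tuple(map(int,f[r,c])) for r in range(222,246,2)],'\n  s3',[tuple(map(int,a[r,c])) for r in range(222,246,2)])
W3=dict(np.load('w3.npz'));W1=dict(np.load('w1.npz'))
print(tri([(W1,(249.7,200.5)),(W3,(247.2,224))]),tri([(W1,(249.8,191.4)),(W3,(247.2,212))]))
```

```text
-1 30.7 -16 [297.4 232.9]
-1 30.7 16 [287.6 229.4]
-1 44 -16 [295.5 235.5]
-1 44 16 [285.6 232. ]
1 30.7 -16 [305.8 221.1]
1 30.7 16 [296.2 217.8]
1 44 -16 [307.5 218.6]
1 44 16 [298.  215.4]
tcp [297.42617476 238.4496353 ]
294 [(85, 88, 90), (87, 90, 91), (92, 94, 94), (91, 93, 94), (88, 89, 90), (75, 70, 62), (70, 63, 54), (70, 61, 56), (70, 62, 54), (71, 65, 55), (92, 88, 84), (109, 111, 107)] 
  s3 [(90, 92, 94), (180, 161, 133), (237, 218, 176), (214, 186, 149), (104, 92, 77), (75, 68, 58), (72, 65, 54), (75, 68, 57), (74, 65, 56), (69, 62, 52), (95, 91, 86), (109, 111, 104)]
296 [(84, 87, 88), (89, 90, 90), (92, 93, 91), (88, 91, 92), (88, 91, 92), (76, 72, 67), (72, 64, 56), (72, 66, 58), (71, 64, 55), (73, 66, 57), (77, 70, 63), (113, 115, 108)] 
  s3 [(93, 94, 94), (117, 110, 103), (191, 172, 144), (186, 182, 171), (128, 121, 118), (80, 73, 65), (75, 66, 58), (74, 64, 55), (72, 63, 54), (73, 66, 57), (77, 70, 63), (110, 112, 105)]
298 [(84, 86, 86), (90, 91, 92), (90, 89, 89), (88, 91, 94), (87, 91, 91), (83, 82, 82), (75, 67, 59), (74, 64, 57), (74, 67, 59), (70, 63, 53), (73, 65, 56), (104, 106, 102)] 
  s3 [(193, 180, 153), (171, 169, 165), (163, 160, 158), (137, 136, 130), (138, 134, 130), (76, 67, 58), (72, 64, 55), (74, 65, 57), (70, 63, 55), (74, 67, 58), (75, 69, 60), (113, 117, 109)]
(array([ 423.94074625, -374.07238531,   96.87431786]), np.float64(0.10233196664972866)) (array([ 422.10884801, -366.41950092,   89.98847371]), np.float64(0.10553577563584327))
```

The scene picture shows the fingertips about 8 px (roughly 30 mm) above the reported TCP. That explains the miss, since the tips are still above the tab. I'll go lower and check by feel.

```bash
python3 -m jog '{"jaw":[60,60,60,60,60,60,60,60,60,60],"slide":[[0,0,0],[0,0,0],[0,0,0],[0,0,0],[0,0,0],[0,0,0],[0,0,0.3],[0,0,0.3],[0,0,0.2],[0,0,0]],"spin":[0,0,0,0,0,0,0,0,0,0]}'
python3 -m jog '{"jaw":[30,20,10,8,8,8,8,8],"slide":[[0,0,0],[0,0,0],[0,0,0],[0,0,0],[0,0,0],[0,0,0],[0,0,0],[0,0,0]],"spin":[0,0,0,0,0,0,0,0]}'
```

```text
time_s: 9.6
ee_pos: [420.2, -364.9, 37.1]
ee_rot: [-179.9, -0.1, 104.0]
force: [0.3, 0.1, 0.4]
gripper_width: 59.9
gripper_force: 0.0
time_s: 10.4
ee_pos: [420.6, -365.8, 38.7]
ee_rot: [-180.0, -0.0, 104.0]
force: [-2.0, -0.6, 1.3]
gripper_width: 12.0
gripper_force: 20.0
```

```bash
python3 -m jog '{"jaw":[8,8,8,8,8,8],"slide":[[0,-0.05,0],[0,-0.1,0],[0,-0.1,0],[0,-0.1,0],[0,-0.1,0],[0,0,0]],"spin":[0,0,0,0,0,0]}' 40
python3 -m jog '{"jaw":[8,8,8,8],"slide":[[0,-0.07,0],[0,-0.07,0],[0,-0.06,0],[0,0,0]],"spin":[0,0,0,0]}'
```

```text
time_s: 11.0
ee_pos: [410.7, -368.3, 38.6]
ee_rot: [179.7, 0.0, 103.9]
force: [7.7, 2.7, -2.8]
gripper_width: 11.7
gripper_force: 40.0
time_s: 11.4
ee_pos: [405.1, -369.7, 38.7]
ee_rot: [179.7, 0.0, 103.9]
force: [8.0, 4.5, -2.7]
gripper_width: 11.8
gripper_force: 40.0
```

```bash
python3 -m jog '{"jaw":[8,8,8],"slide":[[0,-0.05,0],[0,-0.05,0],[0,0,0]],"spin":[0,0,0]}'
python3 -m jog '{"jaw":[8,8,8],"slide":[[0,-0.03,0],[0,-0.03,0],[0,0,0]],"spin":[0,0,0]}'
python3 -m jog '{"jaw":[8,8],"slide":[[0,-0.03,0],[0,0,0]],"spin":[0,0]}'
```

```text
time_s: 11.7
ee_pos: [403.6, -370.1, 38.6]
ee_rot: [179.5, 0.0, 103.8]
force: [11.9, 5.6, -4.3]
gripper_width: 11.9
gripper_force: 40.0
time_s: 12.0
ee_pos: [403.6, -370.1, 38.6]
ee_rot: [179.4, 0.1, 103.8]
force: [16.7, 6.8, -6.1]
gripper_width: 11.7
gripper_force: 40.1
time_s: 12.2
ee_pos: [403.7, -370.1, 38.6]
ee_rot: [179.3, 0.1, 103.8]
force: [21.0, 8.9, -7.7]
gripper_width: 11.5
gripper_force: 40.1
```

```bash
python3 -m jog '{"jaw":[8,8,60,60,60,60,60],"slide":[[0,0.07,0],[0,0.05,0],[0,0,0],[0,0,0],[0,0,0],[0,0,0],[0,0,0]],"spin":[0,0,0,0,0,0,0]}'
python3 -m jog '{"jaw":[60,60,60,91,91,91,91,91,91,91],"slide":[[0,0,-0.9],[0,0,-1],[0,0,-1],[0,0,-0.8],[0.95,0.33,0],[0.95,0.33,0],[0.95,0.33,0],[0.95,0.33,0],[0.95,0.33,0],[0.95,0.33,0]],"spin":[0,0,0,0,0,0,0,0,0,0]}'
python3 -m jog '{"jaw":[91,91,91,91,91,91,91,91,91,91],"slide":[[0.95,0.33,0],[0.95,0.33,0],[0.95,0.33,0],[0.95,0.33,0],[0.95,0.33,0],[0.95,0.33,0],[0.95,0.33,0],[0.95,0.33,0],[0.95,0.33,0],[0.95,0.33,0]],"spin":[0,0,0,0,0,0,0,0,0,0]}'
python3 -m jog '{"jaw":[91,91,91,91,91,91,91,91,91,91],"slide":[[0,0,0],[0,0,0],[0,0,0],[0,0,0],[0,0,0],[0,0,0],[0,0,0],[0,0,0],[0,0,0],[0,0,0]],"spin":[1,1,1,1,1,1,1,1,1,1]}'
python3 -m jog '{"jaw":[91,91,91],"slide":[[0,0,0],[0,0,0],[0,0,0]],"spin":[0.75,0.5,0]}'
cat >> h.py <<'E'
def ring(m,f,z=16,near=None):
    g=cv2.cvtColor(f,cv2.COLOR_RGB2HSV);r=((g[:,:,1]>120)&((g[:,:,0]<10)|(g[:,:,0]>170))&(g[:,:,2]>60)).astype('uint8')
    cs,_=cv2.findContours(r,cv2.RETR_EXTERNAL,cv2.CHAIN_APPROX_NONE)
    for c in cs:
        if len(c)>30: 
            e=cv2.fitEllipse(c);print('ell',np.round(e[0],1),np.round(e[1],1),onz(m,e[0],z).round(1))
E
python3 -c "
from h import *
m,f=look('w4',dict(b=[447.3,112.3,16]));ring(m,f)"
```

```text
time_s: 12.9
ee_pos: [399.8, -371.0, 38.6]
ee_rot: [-180.0, -0.0, 103.9]
force: [-1.0, 0.0, -0.2]
gripper_width: 49.1
gripper_force: 0.0
time_s: 13.9
ee_pos: [416.2, -189.5, 149.7]
ee_rot: [180.0, 0.0, 103.9]
force: [0.9, 0.2, -0.3]
gripper_width: 90.9
gripper_force: 0.0
time_s: 14.9
ee_pos: [443.6, 110.9, 149.8]
ee_rot: [180.0, 0.0, 104.0]
force: [0.3, -0.1, -0.1]
gripper_width: 91.2
gripper_force: 0.0
time_s: 15.9
ee_pos: [443.6, 109.7, 149.7]
ee_rot: [180.0, -0.0, 23.6]
force: [-0.9, 0.2, 0.0]
gripper_width: 91.3
gripper_force: 0.0
time_s: 16.2
ee_pos: [443.6, 109.7, 149.7]
ee_rot: [-180.0, -0.0, 14.0]
force: [0.6, 0.0, -0.2]
gripper_width: 90.8
gripper_force: 0.0
16.2 [443.6 109.7 149.7] [-180.   -0.   14.] [ 0.6  0.  -0.2]
b [248.2 174.8]
ell [246.2 174.6] [31.1 32. ] [446.9 114.6  16. ]
```

```bash
python3 -m jog '{"jaw":[91,91,91,91,91,91,91],"slide":[[0.14,-0.1,0.9],[0,0,1],[0,0,1],[0,0,1],[0,0,0.8],[0,0,0.5],[0,0,0]],"spin":[0,0,0,0,0,0,0]}' 20
python3 -m jog '{"jaw":[91,91,91],"slide":[[0,0,0.1],[0,0,0.1],[0,0,0]],"spin":[0,0,0]}'
```

```text
time_s: 16.95
ee_pos: [445.3, 113.4, -8.1]
ee_rot: [-180.0, 0.3, 14.0]
force: [-0.1, -0.8, 0.6]
gripper_width: 91.1
gripper_force: 0.0
time_s: 17.25
ee_pos: [447.5, 113.9, -11.9]
ee_rot: [-180.0, -0.1, 14.0]
force: [-0.5, 0.2, -0.6]
gripper_width: 90.8
gripper_force: 0.0
```

```bash
python3 -m jog '{"jaw":[91,91,91],"slide":[[0,0,0.1],[0,0,0.1],[0,0,0]],"spin":[0,0,0]}' | egrep 'ee_pos|force'
python3 - <<'E'
from h import *
S=env.camera_model("scene");p=env.state()["ee_pos"];f=env.grab_frame("scene")
print(proj(S,[447,113.4,0]))
tx=np.array([.970,.242,0]);ty=np.array([.242,-.970,0])
for sy in(-1,1):
  for k in(-16,16): print(sy,k,[proj(S,np.array([p[0],p[1],z])+sy*46*ty+k*tx).round(1) for z in(5,20)])
x,y=180,165
cv2.imwrite('pics/c5.png',cv2.resize(f[y:y+60,x:x+80,::-1],(800,600),interpolation=cv2.INTER_CUBIC))
E
```

```text
ee_pos: [446.8, 113.8, -18.6]
force: [-1.1, 0.7, 1.3]
gripper_force: 0.0
[204.77337364 190.05406727]
-1 -16 [array([192.6, 187.8]), array([192.2, 184.6])]
-1 16 [array([197.5, 183.8]), array([197.1, 180.6])]
1 -16 [array([211.9, 194.5]), array([211.6, 191.3])]
1 16 [array([216.6, 190.2]), array([216.4, 187.1])]
```

View pics/c5.png

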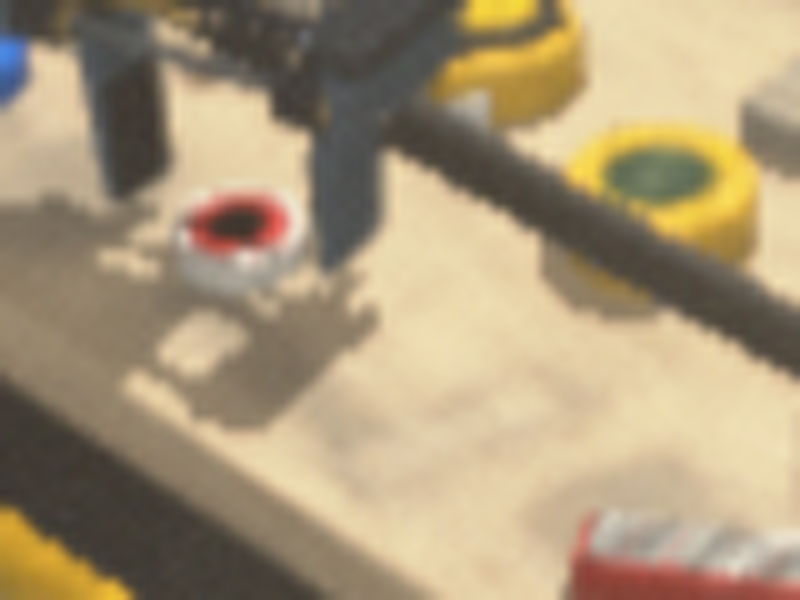

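Fingertips at (115,198) and (330,268) straddle the bearing, with the tips about 16 mm above the bench. That makes the tip offset about 35 mm. I'm going down another 10 mm.

```bash
python3 -m jog '{"jaw":[91,91,91,91],"slide":[[0,0,0.12],[0,0,0.12],[0,0,0.1],[0,0,0]],"spin":[0,0,0,0]}' | egrep 'ee_pos|force'
python3 -m jog '{"jaw":[70,60,55,50,46,46,46,46],"slide":[[0,0,0],[0,0,0],[0,0,0],[0,0,0],[0,0,0],[0,0,0],[0,0,0],[0,0,0]],"spin":[0,0,0,0,0,0,0,0]}' 20
```

```text
ee_pos: [446.7, 113.7, -29.1]
force: [-0.2, 0.3, 0.2]
gripper_force: 0.0
time_s: 18.8
ee_pos: [447.1, 113.9, -28.5]
ee_rot: [-180.0, -0.0, 14.0]
force: [0.1, 0.7, 1.3]
gripper_width: 51.3
gripper_force: 20.0
```

```bash
python3 -m jog '{"jaw":[46,46,46,46,46,46],"slide":[[0,0,-0.4],[0,0,-0.9],[0,0,-1],[0,0,-1],[0,0,-0.9],[0,0,-0.3]],"spin":[0,0,0,0,0,0]}' 25
python3 -m jog '{"jaw":[46,46,46,46,46,46,46,46,46,46],"slide":[[-0.3,0.95,0],[-0.3,0.95,0],[-0.3,0.95,0],[-0.3,0.95,0],[-0.3,0.95,0],[-0.3,0.95,0],[-0.3,0.95,0],[-0.3,0.95,0],[-0.3,0.95,0],[-0.3,0.95,0]],"spin":[0,0,0,0,0,0,0,0,0,0]}'
python3 -m jog '{"jaw":[46,46,46,46,46,46,46],"slide":[[-0.3,0.95,0],[-0.3,0.95,0],[-0.3,0.95,0],[-0.3,0.95,0],[-0.3,0.95,0],[-0.4,0.6,0],[0,0,0]],"spin":[0,0,0,0,0,0,0]}'
python3 - <<'E'
from h import *
m,f=look('w6',dict(pad=[483.3,-349.8,40]))
x,y=np.round(proj(m,[483.3,-349.8,40])).astype(int);print(x,y)
x0=min(max(x-60,0),392);y0=min(max(y-45,0),294);print('crop',x0,y0)
cv2.imwrite('pics/c6.png',cv2.resize(f[y0:y0+90,x0:x0+120,::-1],(800,600),interpolation=cv2.INTER_CUBIC))
E
```

```text
time_s: 19.4
ee_pos: [448.6, 114.1, 108.7]
ee_rot: [180.0, -0.3, 14.0]
force: [0.8, 0.3, -2.2]
gripper_width: 51.1
gripper_force: 25.0
time_s: 20.4
ee_pos: [427.4, -185.4, 105.1]
ee_rot: [-179.9, 0.1, 14.0]
force: [0.6, 0.4, -0.9]
gripper_width: 51.3
gripper_force: 25.0
time_s: 21.1
ee_pos: [410.7, -355.9, 104.7]
ee_rot: [-179.9, 0.1, 13.8]
force: [-1.0, 0.2, -1.2]
gripper_width: 51.6
gripper_force: 25.0
21.1 [ 410.7 -355.9  104.7] [-1.799e+02  1.000e-01  1.380e+01] [-1.   0.2 -1.2]
pad [262.3 115. ]
262 115
crop 202 70
```

View pics/c6.png

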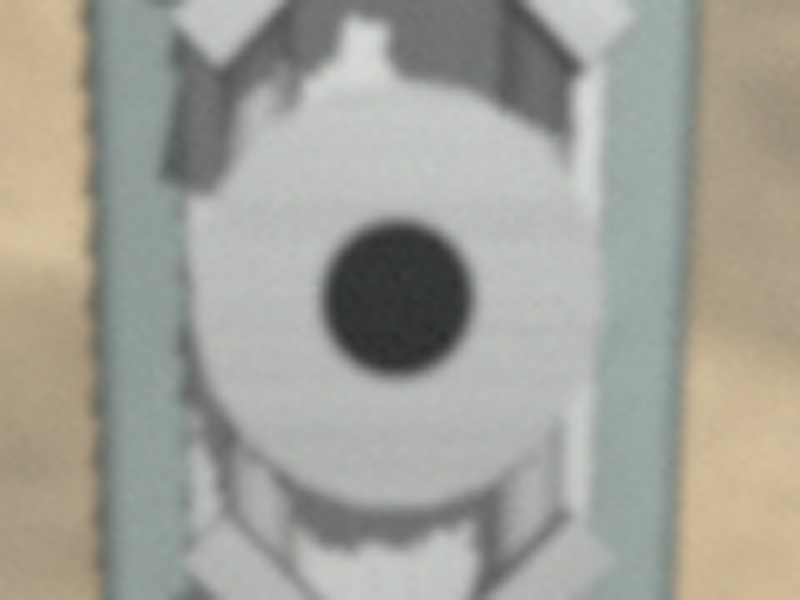

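Pad disc centre at crop (397,297), i.e. image (261.1,114.1). The jaws stand open, with their wing tips at the top and bottom edges of the crop.

Run:
```python
from h import *
m=dict(np.load('w6.npz'));u=(202+397.5/6.667-.5,70+297.5/6.667-.5)
q=onz(m,u,40);t=q[:2]+[.2,-.7];p=env.state()["ee_pos"];yaw=np.radians(13.9);d=t-p[:2]
print(q,t,p, 'tool dx,dy units',(d@[np.cos(yaw),np.sin(yaw)])/30,(d@[np.sin(yaw),-np.cos(yaw)])/30)
for a,b in(((85,0),(105,600)),((700,0),(670,600))):
    A,B=[onz(m,(202+x/6.667,70+y/6.667),18) for x,y in(a,b)];print(np.degrees(np.arctan2(*(A-B)[1::-1])))
```

```text
[ 483.82533058 -348.5729672    40.        ] [ 484.02533058 -349.2729672 ] [ 410.89788968 -354.19174985  104.8193586 ] tool dx,dy units 2.4055880555943903 0.42641728636853365
14.174219797989531
13.538945555431399
```

Run:
```python
from h import *
for i in range(2):
    m,f=look('w7');g=cv2.cvtColor(f,cv2.COLOR_RGB2GRAY)
    cs,_=cv2.findContours((g[60:160,210:310]<100).astype('uint8'),cv2.RETR_EXTERNAL,cv2.CHAIN_APPROX_NONE)
    for c in cs:
        (x,y),ax,_=cv2.fitEllipse(c) if len(c)>20 else ((0,0),(0,0),0)
        if 15<ax[0]<35 and 15<ax[1]<35:
            q=onz(m,(x+210,y+60),40);t=q[:2]+[.2,-.7];d=t-env.state()["ee_pos"][:2];yaw=np.radians(13.9)
            print(x+210,y+60,ax,q.round(1),(d@[np.cos(yaw),np.sin(yaw)])/30,(d@[np.sin(yaw),-np.cos(yaw)])/30)
```

```text
21.15 [ 410.9 -354.2  104.8] [-1.798e+02  1.000e-01  1.380e+01] [ 0.9  0.6 -1.8]
263.1775321960449 115.27203750610352 (20.69096565246582, 21.39891815185547) [ 483.5 -348.8   40. ] 2.3779578639903933 0.4584680733337665
21.2 [ 411.2 -353.3  105. ] [-1.798e+02  1.000e-01  1.390e+01] [-0.5  0.3 -1.9]
264.3848648071289 115.63329696655273 (20.931856155395508, 21.31920623779297) [ 483.7 -349.    40. ] 2.3721252595173734 0.4752169889353482
```

```bash
python3 -m jog '{"jaw":[46,46,46,46,46,46,46,46],"slide":[[0.8,0.2,0],[0.8,0.2,0],[0.78,0.09,0],[0,0,0.8],[0,0,0.8],[0,0,0.5],[0,0,0],[0,0,0]],"spin":[0,0,0,0,0,0,0,0]}'
python3 -c "
from h import *
for i in range(2):
  s=env.state();env.grab_frame('top');p=s['ee_pos'];d=np.array([483.8,-349.6])-p[:2];y=np.radians(13.9);print(p.round(2),s['force'].round(1),(d@[np.cos(y),np.sin(y)])/30,(d@[np.sin(y),-np.cos(y)])/30)"
```

```text
time_s: 22.05
ee_pos: [485.1, -350.1, 43.5]
ee_rot: [-180.0, 0.0, 14.0]
force: [0.3, -0.7, -1.3]
gripper_width: 50.8
gripper_force: 25.0
[ 485.11 -350.15   43.52] [ 0.3 -0.7 -1.3] -0.03800706082626664 -0.028259030778953826
[ 485.57 -350.79   44.28] [ 0.3  0.6 -1.5] -0.04771181727239325 -0.0526785658675176
```

```bash
python3 -m jog '{"jaw":[46,46,46,46,46,46,46],"slide":[[-0.05,-0.04,0],[0,0,0],[0,0,0.3],[0,0,0.3],[0,0,0.2],[0,0,0],[0,0,0]],"spin":[0,0,0,0,0,0,0]}' | egrep 'pos|force'
python3 -m jog '{"jaw":[46,46,46],"slide":[[0,0,0.1],[0,0,0.07],[0,0,0]],"spin":[0,0,0]}'| egrep 'pos|force'
```

```text
ee_pos: [483.0, -350.2, 19.0]
force: [-0.2, 0.1, -0.7]
gripper_force: 25.0
ee_pos: [482.9, -350.1, 14.1]
force: [-0.4, -0.3, -1.0]
gripper_force: 25.0
```

```bash
python3 -m jog '{"jaw":[46,46,46],"slide":[[0.03,0,0.04],[0,0,0.03],[0,0,0]],"spin":[0,0,0]}'| egrep 'pos|force'
python3 -m jog '{"jaw":[46,46,46],"slide":[[0,0,0.03],[0,0,0],[0,0,0]],"spin":[0,0,0]}'| egrep 'pos|force'
```

```text
ee_pos: [483.9, -349.9, 12.1]
force: [-0.2, 0.4, -2.6]
gripper_force: 25.0
ee_pos: [484.1, -350.1, 11.5]
force: [-0.6, 1.0, -0.0]
gripper_force: 25.0
```

```bash
python3 -m jog '{"jaw":[46,46,46],"slide":[[0,0,0.03],[0,0,0],[0,0,0]],"spin":[0,0,0]}'| egrep 'pos|force'
python3 -m jog '{"jaw":[53,56,60,64,68,68],"slide":[[0,0,0],[0,0,0],[0,0,0],[0,0,0],[0,0,0],[0,0,0]],"spin":[0,0,0,0,0,0]}'| egrep 'pos|force|width'
python3 -m jog '{"jaw":[68,68,68,68,68,68],"slide":[[0,0,-0.2],[0,0,-0.8],[0,0,-1],[0,0,-1],[-1,0,-0.4],[-1,0,0]],"spin":[0,0,0,0,0,0]}'| egrep 'time|pos|force|width'
python3 -m jog '{"jaw":[68,68],"slide":[[-0.4,0,0],[0,0,0]],"spin":[0,0]}'| egrep 'pos'
python3 - <<'E'
from h import *
P=dict(pad=[483.5,-349,56]);m,f=look('w8',P);ring(m,f,56)
x,y=np.round(proj(m,P['pad'])).astype(int);x0=min(max(x-60,0),392);y0=min(max(y-45,0),294)
cv2.imwrite('pics/c8.png',cv2.resize(f[y0:y0+90,x0:x0+120,::-1],(800,600),interpolation=cv2.INTER_CUBIC));print(x0,y0)
E
```

```text
ee_pos: [484.1, -350.1, 11.5]
force: [-1.3, 0.3, 7.1]
gripper_force: 25.0
ee_pos: [483.9, -350.0, 10.3]
force: [1.5, 0.4, -0.5]
gripper_width: 67.9
gripper_force: 0.0
time_s: 25.25
ee_pos: [426.9, -365.7, 115.3]
force: [0.8, -0.4, -0.2]
gripper_width: 68.0
gripper_force: 0.0
ee_pos: [412.9, -367.6, 112.8]
25.45 [ 412.9 -367.6  112.8] [-180.    -0.    13.9] [-0.3 -0.1  0.6]
pad [248.1 113.9]
ell [212.4 119.8] [ 58.6 223.4] [ 471.2 -319.8   56. ]
ell [250.4 113.5] [44.7 45.8] [ 484.3 -350.9   56. ]
188 69
```

```bash
python3 -m jog '{"jaw":[0,0,0,0,0,0,0,0,0,0],"slide":[[-0.7,0,0],[-0.6,0,0],[0,0,0],[0,0,0],[0,0,0],[0,0,0.8],[0,0,0.8],[0,0,0.8],[0,0,0.3],[0,0,0]],"spin":[0,0,0,0,0,0,0,0,0,0]}'
python3 -m jog '{"jaw":[0,0,0],"slide":[[0,0,0],[0,0,0],[0,0,0]],"spin":[0,0,0]}'
python3 -c "
from h import *
p=env.state()['ee_pos'][:2]-[483.6,-349.6];y=np.radians(13.9);print(p@[np.cos(y),np.sin(y)],p@[-np.sin(y),np.cos(y)])"
```

```text
time_s: 26.5
ee_pos: [376.1, -376.1, 30.3]
ee_rot: [-179.9, 0.1, 14.0]
force: [-0.7, 0.5, -0.1]
gripper_width: 0.5
gripper_force: 0.0
time_s: 26.8
ee_pos: [376.9, -377.4, 32.5]
ee_rot: [179.9, -0.1, 14.0]
force: [-0.5, 0.3, -0.0]
gripper_width: 0.4
gripper_force: 0.0
-110.28573485565192 -1.335657893072749
```

```bash
python3 -m jog '{"jaw":[0,0,0,0,0],"slide":[[0.08,0,0],[0.07,0,0],[0.05,0,0],[0.03,0,0],[0,0,0]],"spin":[0,0,0,0,0]}'|egrep 'pos|force'
python3 -m jog '{"jaw":[0,0,0,0],"slide":[[0.05,0,0],[0.05,0,0],[0,0,0],[0,0,0]],"spin":[0,0,0,0]}'|egrep 'pos|force'
```

```text
ee_pos: [380.7, -375.9, 32.0]
force: [-7.9, -3.1, 6.4]
gripper_force: 4.4
ee_pos: [383.5, -375.2, 32.0]
force: [-8.3, -2.5, 5.7]
gripper_force: 4.5
```

```bash
cat > fx.py <<'E'
from workcell import env
import numpy as np
s=env.state();y=np.radians(13.9);e=np.array([np.cos(y),np.sin(y)]);print('hx %.2f F %.2f fz %.1f t %.2f'%((s['ee_pos'][:2]-[483.6,-349.6])@e,s['force'][:2]@e,s['force'][2],s['time_s']))
E
python3 -m jog '{"jaw":[0,0,0,0],"slide":[[0.05,0,0],[0.05,0,0],[0.03,0,0],[0,0,0]],"spin":[0,0,0,0]}'>/dev/null; python3 fx.py
python3 -m jog '{"jaw":[0,0,0],"slide":[[0.03,0,0],[0.03,0,0],[0,0,0]],"spin":[0,0,0]}'>/dev/null; python3 fx.py
python3 -m jog '{"jaw":[0,0],"slide":[[0.03,0,0],[0,0,0]],"spin":[0,0]}'>/dev/null; python3 fx.py
```

```text
hx -99.49 F -9.43 fz 5.2 t 28.10
hx -97.76 F -9.40 fz 6.4 t 28.40
hx -96.86 F -8.58 fz 5.4 t 28.60
```

```bash
python3 -m jog '{"jaw":[0,0],"slide":[[0.03,0,0],[0,0,0]],"spin":[0,0]}'>/dev/null; python3 fx.py
python3 -m jog '{"jaw":[0,0],"slide":[[0.03,0,0],[0,0,0]],"spin":[0,0]}'>/dev/null; python3 fx.py
python3 -m jog '{"jaw":[0,0],"slide":[[0.02,0,0],[0,0,0]],"spin":[0,0]}'>/dev/null; python3 fx.py
python3 -m jog '{"jaw":[0,0],"slide":[[0.02,0,0],[0,0,0]],"spin":[0,0]}'>/dev/null; python3 fx.py
```

```text
hx -96.00 F -9.47 fz 5.6 t 28.80
hx -95.10 F -10.34 fz 5.8 t 29.00
hx -94.73 F -10.56 fz 6.2 t 29.20
hx -94.56 F -12.32 fz 6.5 t 29.40
```

```bash
python3 -m jog '{"jaw":[0,0],"slide":[[0.02,0,0],[0,0,0]],"spin":[0,0]}'>/dev/null; python3 fx.py
python3 -m jog '{"jaw":[0,0],"slide":[[0.02,0,0],[0,0,0]],"spin":[0,0]}'>/dev/null; python3 fx.py
python3 -m jog '{"jaw":[0,0],"slide":[[0.02,0,0],[0,0,0]],"spin":[0,0]}'>/dev/null; python3 fx.py
```

```text
hx -94.56 F -13.53 fz 7.4 t 29.60
hx -94.21 F -13.64 fz 7.6 t 29.80
hx -93.68 F -14.40 fz 7.9 t 30.00
```

```bash
python3 -m jog '{"jaw":[0,0],"slide":[[0.01,0,0],[0,0,0]],"spin":[0,0]}'>/dev/null; python3 fx.py
python3 -m jog '{"jaw":[0,0],"slide":[[0.01,0,0],[0,0,0]],"spin":[0,0]}'>/dev/null; python3 fx.py
python3 -m jog '{"jaw":[0,0],"slide":[[0.01,0,0],[0,0,0]],"spin":[0,0]}'>/dev/null; python3 fx.py
```

```text
hx -93.51 F -14.76 fz 7.9 t 30.20
hx -93.15 F -14.00 fz 6.9 t 30.40
hx -92.92 F -14.34 fz 7.7 t 30.60
```

```bash
python3 -m jog '{"jaw":[0,0],"slide":[[0.02,0,0],[0,0,0]],"spin":[0,0]}'>/dev/null; python3 fx.py
python3 -m jog '{"jaw":[0,0],"slide":[[0.01,0,0],[0,0,0]],"spin":[0,0]}'>/dev/null; python3 fx.py
python3 -m jog '{"jaw":[0,0],"slide":[[0.01,0,0],[0,0,0]],"spin":[0,0]}'>/dev/null; python3 fx.py
```

```text
hx -92.95 F -15.72 fz 8.2 t 30.80
hx -92.97 F -16.95 fz 9.7 t 31.00
hx -92.95 F -18.41 fz 8.7 t 31.20
```

```bash
python3 -m jog '{"jaw":[0,0],"slide":[[0.01,0,0],[0,0,0]],"spin":[0,0]}'>/dev/null; python3 fx.py
python3 -m jog '{"jaw":[0,0],"slide":[[0.01,0,0],[0,0,0]],"spin":[0,0]}'>/dev/null; python3 fx.py
```

```text
hx -92.96 F -19.31 fz 10.1 t 31.40
hx -92.98 F -20.16 fz 10.4 t 31.60
```

```bash
python3 -m jog '{"jaw":[0,0,0,0,0,0,0,0],"slide":[[-0.05,0,0],[-0.15,0,0],[-0.3,0,0],[0,0,-0.5],[0,0,-1],[0,0,-1],[0,0,-0.2],[0,0,0]],"spin":[0,0,0,0,0,0,0,0]}'
python3 -m jog '{"jaw":[68,68,68,68,68,68,68,68,68,68],"slide":[[0.9,0,0],[0.6,0,0],[0,0,0],[0,0,0],[0,0,0],[0,0,0],[0,0,0],[0,0,0],[0,0,0],[0,0,0]],"spin":[0,0,0,0,0,0,0,0,0,0]}'
python3 - <<'E'
from h import *
m,f=look('w9',dict(pad=[483.6,-349.6,56]));ring(m,f,56)
g=cv2.cvtColor(f,cv2.COLOR_RGB2GRAY);x,y=proj(m,[483.6,-349.6,56])
print(x,y)
# handle + jaw edges along holder axis: gray profile
for yy in(-22,22,0):
    a=np.radians(13.9);o=[]
    for hx in range(-60,61,3):
        u=proj(m,[483.6+hx*np.cos(a)-yy*np.sin(a),-349.6+hx*np.sin(a)+yy*np.cos(a),54]).round().astype(int)
        o.append(int(g[u[1],u[0]]) if 0<=u[1]<384 and 0<=u[0]<512 else -1)
    print(yy,o)
E
```

```text
time_s: 32.4
ee_pos: [385.4, -374.9, 113.1]
ee_rot: [179.9, -0.1, 14.0]
force: [0.1, -0.5, -0.6]
gripper_width: 0.2
gripper_force: 0.0
time_s: 33.4
ee_pos: [428.6, -363.8, 112.5]
ee_rot: [180.0, -0.0, 14.0]
force: [-0.5, -0.4, -0.6]
gripper_width: 68.1
gripper_force: 0.0
33.4 [ 428.6 -363.8  112.5] [180.  -0.  14.] [-0.5 -0.4 -0.6]
pad [248.8 132.8]
ell [192.  133.8] [ 49.1 178.2] [ 470.6 -301.1   56. ]
ell [248.4 132.1] [43.8 44.6] [ 484.  -349.1   56. ]
248.8333580210784 132.76189905303312
-22 [141, 137, 141, 107, 157, 161, 167, 184, 176, 179, 180, 171, 175, 177, 185, 173, 205, 219, 224, 221, 226, 228, 232, 230, 213, 172, 185, 188, 194, 186, 193, 194, 198, 191, 183, 176, 209, 165, 166, 170, 170]
22 [138, 135, 145, 126, 129, 94, 105, 169, 174, 177, 178, 173, 177, 180, 182, 172, 199, 215, 213, 207, 204, 211, 220, 222, 219, 166, 179, 183, 187, 181, 186, 186, 187, 149, 116, 120, 191, 159, 160, 163, 164]
0 [107, 136, 142, 106, 166, 177, 175, 180, 122, 86, 107, 114, 202, 167, 97, 97, 49, 15, 11, 22, 10, 27, 21, 15, 55, 113, 111, 215, 238, 167, 115, 111, 69, 185, 193, 197, 201, 166, 165, 165, 162]
```

```bash
python3 -c "
from workcell import env
print(env.job_done())"
```

```text
the job is handed in; nothing more can be done
None
```

The bearing lies flat on the pad, about 0.5 mm off centre by the wrist camera, with the jaws shut on it by about 10–11 N beyond the slide friction. That is at or just over the top of the 6–10 N range but under the 16 N limit. I handed the job in at 33 s with the arm clear of everything; I did not re-check the bystanders by camera.

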